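# Find the hidden release and spring open the capsule drawer

## Robot

A 7-joint arm with a two-finger parallel gripper is mounted at the origin on a cart in front of the work surface, level with it; the furniture and walls round the work are solid. World frame = base frame: x ahead of the robot, y to its left, z up, the work surface at z = 0. Lengths are in m, angles in rad, forces in N, time in s.
With the tool pointing down it reaches from about 0.425 to 0.925 m from the base axis. Payload 6.8 kg.
Tool frame: the origin (TCP) lies at the very end of the fingers, on their centre line; the grasp point (between the pads) lies 19 mm behind it; z points along the fingers, y is the line along which they close (so a half turn about z gives the same grasp; the last joint's range is limited). The gripper opens to 85 mm and grips with 20 to 120 N. Pads are 22 mm wide; open, the fingers measure 114 mm over their backs; the gripper's body (76 mm by 85 mm) begins 54 mm behind the grasp point. The pads swing forward as they close: fully open they stand 13 mm farther back than shut.
Start: joints at [-1.245, 0.477, 0.022, 1.555, -0.011, 1.109, -0.083], TCP at [0.284, 0.612, 0.211] pointing down, gripper open.
Joint ranges: [-2.96, 2.96], [-0.34, 2.1], [-1.41, 1.46], [0.24, 2.44], [-1.37, 4.51], [0.17, 1.92], [-2.96, 2.96]. Speed limits (rad/s): [2.39, 2.39, 3.14, 3.14, 3.14, 3.14, 3.14].

## Interface

Orientations are given as a unit quaternion [w, x, y, z].
In Python, from station import bot gives the robot as it stands.
- The arm moves only by the tool apply_moves, never from a script. Its argument "deltas" is a list of rows, each a list of 3 entries, a list of its own where there are three numbers: the closure, from 0 (fully open) to 1 (shut), then the shift along the tool's x, y, z in units of 0.2 m (1.0 is 0.2 m), then the turn about the tool's z in units of 2 pi rad (1.0 is 2 pi rad). A call has 1 to 12 rows; each row is the pose to reach, as a shift and turn from the pose commanded when the call began, along the tool's axes at that moment, turning the shorter way round; what a row does not reach only later rows make up. A row lasts 1/10 s, in which the tool goes at most 50 mm and 8.59 degrees, less where a joint would pass 70% of its speed; a pose out of reach is approached as far as the arm can. A call with a number of a shift or a turn outside -1 to 1 is refused whole. A call with a gripper value outside its range is refused whole. The fingers move at their own pace and stop on an object; "squeeze" is the grip in N (left out, the last holds). Time passes only in rows, so rows that repeat a pose let the fingers close. It gives the time, the measured TCP pose, the force, the opening and the grip force at its end, in the units of the state.
- bot.get_obs(): the state, without advancing time (a new reading comes with each control period).
- bot.read_camera(name): name is "side" or "top"; returns a dict with "color" (480x640x3 uint8, red, green, blue), "intrinsics" (3x3 intrinsics, pixels), "pose" (4x4, takes a point from camera to world coordinates). Camera axes: x right, y down, z forward; pixel columns grow to the right and rows downward; lengths in m; the calibration is good to about 2 mm. A picture is of the moment at which its call begins. There is no depth.
- bot.hand_in(): hands the job in; it is judged then, once.
Trained networks look in a picture, given as the dict that the camera call returned (one of the last four; its "shot" number tells which), for a name from the list of things; names that differ only in an ending like _2 or _b are one class to them, and where a whole thing is asked for, a point or a joint stands for the part that bears it (a point fixed in the world has none). Each returns a list of dicts, best first, with "confidence" (0 to 1); they miss things now and then, are a little off and sometimes report something else, mostly with a low value. They report only what shows in the picture. A call takes as long as a camera call.
- bot.look_for(picture, target): "point" ([x, y, z] in m, in world coordinates, good to about 4 mm: the middle of the surface that is visible of it).
The state is a dict: "t": time; "q": joint angles; "joint_vel": joint speeds; "joint_torque": joint torques, N m; "eef_pos": TCP position; "tool_rot": TCP orientation; "contact_force": force on the tool from outside, world axes, zero at the start; "torque": the same for the moment, N m; "gripper_width": opening from 0.0 (shut) to 1.0 (fully open); "grasp_force": force on a finger pad.
Only numpy, scipy, OpenCV 4.12 (cv2) and the standard library are available. Lean on these libraries where they do the work, as an engineer would, in place of code of your own. Each camera call takes 0.05 s, during which the arm holds its last target. There are 200 camera calls.

## Task

Open the coffee-capsule drawer: feel across the flat grey top panel of the box for the square flush release button, press it in until the drawer springs out by itself, and let the button come back up. Only touch and press; leave the things on and around the box where they are.

Things in the scene. Friction and masses are not known exactly. Their poses are not given: they have to be found in the camera images.
- capsule_box: coffee-capsule box, dark wooden sides, grey top, 170 (x) x 320 (y) x 105 mm high, fixed to the worktop; origin under the middle of its underside, x to its back, y along its length, z up; drawer front faces -x. On top, a raised grey cover at each end (y from 72 to 160 mm either side, upper face z = 105 mm); between them (y = -72 to +72 mm) a flat rigid panel, face at z = 102 mm
- panel_middle (a point): fixed point of the box at the middle of its top panel's face, axes as the box; not the button's place. The square release button of the same grey lies at x = 0 of the box, its centre anywhere from y = -42 to +42 mm, other in every start and not reported: feel for it (only there the top gives way) or see its thin outline
- release (a joint): travel of the release button: a square plate in a 46 x 46 mm opening, its face 2 mm below the panel at rest. 0 at rest, grows as pressed straight down, to 0.007 m at the stop; spring 2 N to start, 6 N at the stop; the drawer is let go at about 0.004 m; comes back up when let go
- drawer (a joint): travel of the drawer out of the box towards the box's -x, 0 shut, 0.06 m fully out; no handle; held by the catch until the button is pressed, then a spring drives it fully out within about 2 s
- teaspoon: steel teaspoon, 138 x 28 x 12 mm, lying front to back on the box's right (-y) end cover; loose, leave alone
- tealight: small tealight candle, 38 mm wide, 15 mm high, on the box's left (+y) end cover; loose, leave alone
- mug: white mug, 86 x 120 x 98 mm, on the worktop left of the box; leave alone
- spice_a: spice jar, 41 mm wide, 105 mm high, behind the box; leave alone
- spice_b: second spice jar of the same size behind the box; leave alone
- bowl: green bowl, 150 mm wide, 77 mm high, on the black hob to the right of the box; leave alone
- mill: dark wooden pepper mill, 58 mm wide, 170 mm high, on the worktop right of the box; leave alone

How it is judged:
By the outcome, as a careful person would: the job done as asked, in the order asked, and still so for the second after the job is handed in, with the robot touching nothing.
It also fails if it takes over 64 s, if anything falls off the work surface, if the arm or the gripper's body presses on something with over 40 N, if the wrist force passes 120 N, or if a joint passes its speed limit or range.

## Working session

There is one attempt and no reset: what is moved stays moved. The work goes in short steps, Python scripts to look and compute and a tool call to move; the robot and the scene stay as the last step left them, time stands still between calls to the robot, and variables do not carry over. Pictures are saved under pics/ and viewed, at most 10 in all, crops included, and the job is handed in when it is done.

Besides the shell and the picture viewer there is one more tool, called after "Request:" as name(argument=value, ...) on one line, values as JSON. apply_moves: Moves the arm, as the interface text tells. Its arguments: {"type":"object","properties":{"deltas":{"type":"array","items":{"type":"array"}},"squeeze":{"type":"number"}},"required":["deltas"]}

```bash
mkdir -p pics
python3 - <<'E'
from station import bot
import cv2,numpy as np
o=bot.get_obs();print({k:np.round(o[k],3) for k in("t","eef_pos","tool_rot","contact_force","gripper_width")})
for n in("top","side"):
    p=bot.read_camera(n);cv2.imwrite(f"pics/{n}0.png",p["color"][:,:,::-1])
    np.savez(f"pics/{n}0.npz",**p)
    print(n,np.round(p["pose"],3).tolist(),np.round(p["intrinsics"],1).tolist())
    for t in("capsule_box","panel_middle","release","teaspoon","tealight"):
        print(t,[(np.round(d["point"],3),round(d["confidence"],2)) for d in bot.look_for(p,t)[:2]])
E
```

```text
{'t': np.float64(0.0), 'eef_pos': array([0.283, 0.612, 0.21 ]), 'tool_rot': array([-0.   ,  0.215,  0.977, -0.001]), 'contact_force': array([ 0.636,  0.486, -0.656]), 'gripper_width': np.float64(0.999)}
top [[0.02, -0.986, 0.167, 0.369], [-1.0, -0.019, 0.008, -0.112], [-0.005, -0.167, -0.986, 1.192], [0.0, 0.0, 0.0, 1.0]] [[455.6, 0.0, 315.8], [0.0, 455.6, 243.3], [0.0, 0.0, 1.0]]
capsule_box [(array([0.467, 0.057, 0.106]), 0.72)]
panel_middle [(array([0.471, 0.055, 0.107]), 0.73)]
release [(array([0.484, 0.032, 0.099]), 0.73), (array([0.472, 0.054, 0.106]), 0.16)]
teaspoon []
tealight [(array([0.509, 0.18 , 0.111]), 0.58)]
side [[0.995, -0.068, 0.071, 0.491], [-0.097, -0.596, 0.797, -1.006], [-0.012, -0.8, -0.6, 0.752], [0.0, 0.0, 0.0, 1.0]] [[459.9, 0.0, 319.7], [0.0, 459.9, 242.0], [0.0, 0.0, 1.0]]
capsule_box [(array([ 0.485, -0.107,  0.097]), 0.88)]
panel_middle [(array([ 0.488, -0.106,  0.1  ]), 0.86)]
release [(array([ 0.523, -0.088,  0.109]), 0.15)]
teaspoon [(array([ 0.522, -0.084,  0.109]), 0.76), (array([0.506, 0.174, 0.113]), 0.3)]
tealight [(array([0.505, 0.177, 0.11 ]), 0.53)]
```

View pics/top0.png

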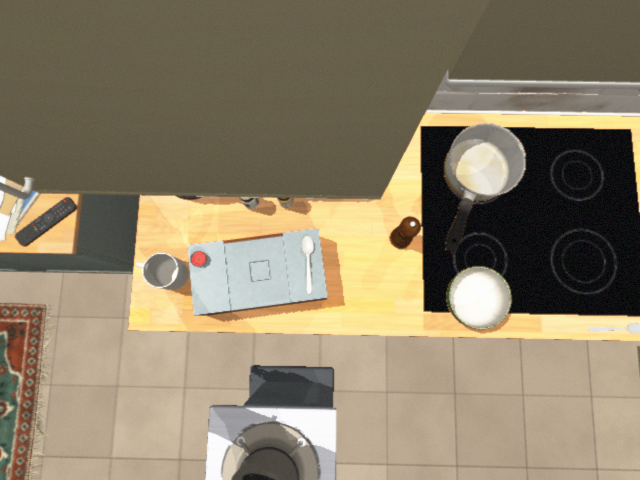

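View pics/side0.png

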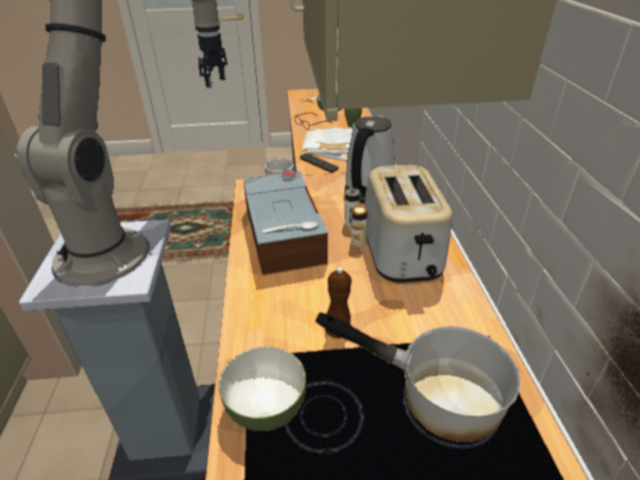

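The top view shows the button's thin outline centred near pixel (260,271). It is on the panel, between the panel seams. The spoon is near (307,265) and the tealight near (199,259). The side view shows the outline near (283,204).

```bash
cat > h.py <<'E'
import numpy as np,cv2
from scipy.spatial.transform import Rotation as R
def ray(p,uv,z):
    K,T=p["intrinsics"],p["pose"]
    d=T[:3,:3]@np.linalg.inv(K)@[*uv,1];return T[:3,3]+d*(z-T[2,3])/d[2]
def rot(q): return R.from_quat([*q[1:],q[0]]).as_matrix()
def togo(o,target,yaw):  # tool-axis shift (units) and turn to bring tool y to yaw (mod pi)
    M=rot(o["tool_rot"]);s=M.T@(np.array(target)-o["eef_pos"])/.2
    ay=np.arctan2(M[1,1],M[0,1]);d=(yaw-ay+np.pi/2)%np.pi-np.pi/2
    return s,-d/(2*np.pi)
E
python3 - <<'E'
from h import *
from station import bot
p=np.load("pics/top0.npz")
c=p["color"][225:320,180:335,::-1]
cv2.imwrite("pics/crop.png",cv2.resize(c,None,fx=5,fy=5,interpolation=cv2.INTER_CUBIC))
print("button",ray(p,(260,271),.101))
s=np.load("pics/side0.npz");print("side",ray(s,(283,204),.101))
E
```

```text
button [0.48339049 0.03020584 0.101     ]
side [0.48719187 0.03780994 0.101     ]
```

View pics/crop.png

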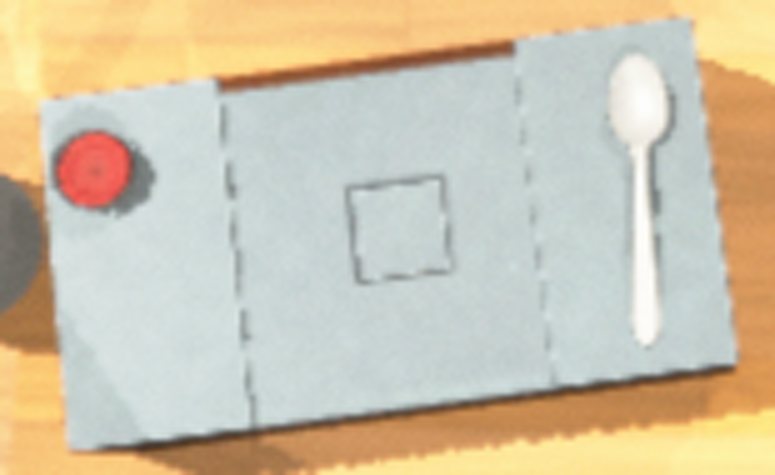

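The crop shows the outline with corners (347,185), (443,176), (453,271) and (358,283). That puts its centre at full-image pixel (260,270.8), with the box turned slightly.

Run:
```python
from h import *
from station import bot
p=np.load("pics/top0.npz")
f=lambda u,v,z:ray(p,(180+u/5-.4,225+v/5-.4),z)
C=[f(*c,.105) for c in((42,100),(692,18),(737,365),(70,450))]
print(np.round(C,3)); a=C[0]-C[1];b=C[3]-C[2];yaw=[np.arctan2(x[1],x[0]) for x in(a,b)]
B=np.mean([f(*c,.101) for c in((347,185),(443,176),(453,271),(358,283))],0)
print("box c",np.mean(C,0),"yaw y-axis",np.degrees(yaw),"button",B)
o=bot.get_obs();y=np.mean(yaw)
for t in(0,np.pi/2): print(togo(o,[*B[:2],.17],y+t))
```

```text
[[ 0.544  0.207  0.105]
 [ 0.59  -0.107  0.105]
 [ 0.423 -0.132  0.105]
 [ 0.377  0.182  0.105]]
box c [0.4833448  0.03747849 0.105     ] yaw y-axis [98.42043888 98.34811253] button [0.48502731 0.03111778 0.101     ]
(array([-2.13516453, -2.21451654,  0.20407171]), np.float64(-0.09233450557506022))
(array([-2.13516453, -2.21451654,  0.20407171]), np.float64(0.15766549442493977))
```

Request:
apply_moves(deltas=[[1, [-0.08, -0.08, 0], 0], [1, [-0.22, -0.23, 0], 0], [1, [-0.36, -0.38, 0], 0], [1, [-0.5, -0.53, 0], 0], [1, [-0.64, -0.68, 0], 0], [1, [-0.8, -0.85, 0], 0], [1, [-0.9, -0.95, 0], 0], [1, [-0.95, -0.98, 0], 0]], squeeze=20)

```text
t: 1.4
eef_pos: [0.375, 0.3515, 0.2111]
tool_rot: [0.0, 0.217, 0.976, -0.0]
contact_force: [-0.2, 0.2, 0.1]
gripper_width: -0.001
grasp_force: 0.0
```

Request:
apply_moves(deltas=[[1, [-0.08, -0.08, 0], 0], [1, [-0.22, -0.23, 0], 0], [1, [-0.36, -0.38, 0], 0], [1, [-0.5, -0.53, 0], 0], [1, [-0.64, -0.68, 0], 0], [1, [-0.8, -0.85, 0], 0], [1, [-0.9, -0.95, 0], 0], [1, [-0.95, -0.98, 0], 0]])

```text
t: 2.2
eef_pos: [0.4649, 0.0949, 0.2111]
tool_rot: [0.0, 0.217, 0.976, 0.0]
contact_force: [0.5, 0.4, -0.7]
gripper_width: 0.003
grasp_force: 0.0
```

Request:
apply_moves(deltas=[[1, [-0.06, -0.06, 0], -0.015], [1, [-0.12, -0.13, 0], -0.035], [1, [-0.2, -0.2, 0], -0.055], [1, [-0.23, -0.25, 0], -0.075], [1, [-0.235, -0.255, 0], -0.092], [1, [-0.235, -0.255, 0], -0.092], [1, [-0.235, -0.255, 0], -0.092]])

```text
t: 2.9
eef_pos: [0.4852, 0.0325, 0.2108]
tool_rot: [0.0, -0.072, 0.997, 0.0]
contact_force: [0.1, 0.6, 0.8]
gripper_width: 0.001
grasp_force: 0.0
```

Run:
```python
from h import *
from station import bot
o=bot.get_obs();print({k:np.round(o[k],4) for k in("t","eef_pos","tool_rot","contact_force","gripper_width")})
print(togo(o,[.485,.0311,.12],np.radians(98.4)))
for n in ("top","side"):
    p=bot.read_camera(n);cv2.imwrite(f"pics/{n}1.png",p["color"][120:360,120:440,::-1].repeat(2,0).repeat(2,1) if n=="side" else p["color"][180:340,160:360,::-1].repeat(3,0).repeat(3,1))
```

```text
{'t': np.float64(2.9), 'eef_pos': array([0.4852, 0.0325, 0.2108]), 'tool_rot': array([ 0.000e+00, -7.160e-02,  9.974e-01,  2.000e-04]), 'contact_force': array([0.1251, 0.6487, 0.8186]), 'gripper_width': np.float64(0.0013)}
(array([ 0.00228123, -0.00716766,  0.45379813]), np.float64(-0.0005231292830149246))
```

View pics/side1.png

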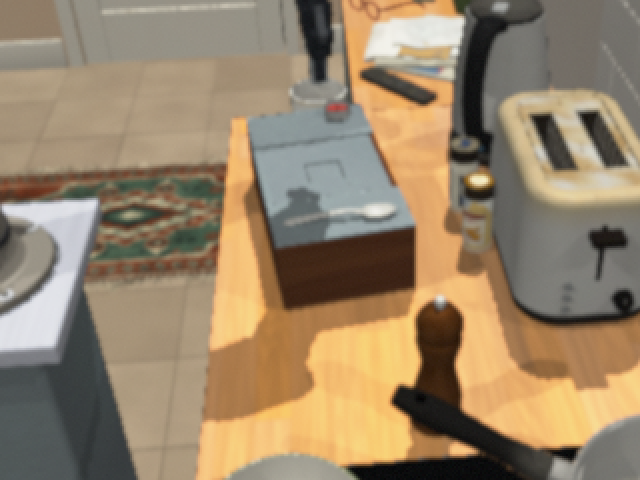

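The side view shows the closed gripper hanging above the button, with its tip near crop pixel (318,75). The panel outline is at (322,170), clear of the tealight and spoon. I'll descend to just above the panel.

Request:
apply_moves(deltas=[[1, [0, -0.003, 0.06], 0], [1, [0, -0.003, 0.16], 0], [1, [0, -0.003, 0.26], 0], [1, [0, -0.003, 0.36], 0], [1, [0, -0.003, 0.44], 0], [1, [0, -0.003, 0.48], 0], [1, [0, -0.003, 0.5], 0], [1, [0, -0.003, 0.515], 0], [1, [0, -0.003, 0.515], 0], [1, [0, -0.003, 0.515], 0]])

```text
t: 4.0
eef_pos: [0.4855, 0.0305, 0.1083]
tool_rot: [0.001, -0.072, 0.997, 0.0]
contact_force: [-0.3, 0.1, -0.3]
gripper_width: 0.001
grasp_force: 0.0
```

Request:
apply_moves(deltas=[[1, [0, 0, 0.006], 0], [1, [0, 0, 0.012], 0], [1, [0, 0, 0.018], 0], [1, [0, 0, 0.024], 0], [1, [0, 0, 0.03], 0], [1, [0, 0, 0.036], 0], [1, [0, 0, 0.036], 0], [1, [0, 0, 0.036], 0]])

```text
t: 4.8
eef_pos: [0.485, 0.0304, 0.1006]
tool_rot: [-0.0, -0.072, 0.997, 0.0]
contact_force: [0.2, 0.7, -0.3]
gripper_width: 0.003
grasp_force: 0.0
```

Request:
apply_moves(deltas=[[1, [0, 0, 0.005], 0], [1, [0, 0, 0.01], 0], [1, [0, 0, 0.015], 0], [1, [0, 0, 0.02], 0], [1, [0, 0, 0.025], 0], [1, [0, 0, 0.03], 0], [1, [0, 0, 0.03], 0], [1, [0, 0, 0.03], 0]])

```text
t: 5.6
eef_pos: [0.485, 0.0304, 0.0946]
tool_rot: [-0.0, -0.072, 0.997, -0.0]
contact_force: [-0.3, 0.7, -0.1]
gripper_width: -0.0
grasp_force: 0.0
```

Run:
```python
from h import *
from station import bot
o=bot.get_obs();print({k:np.round(o[k],4) for k in("t","eef_pos","contact_force")})
p=bot.read_camera("side");cv2.imwrite("pics/side2.png",p["color"][120:360,120:440,::-1].repeat(2,0).repeat(2,1))
```

```text
{'t': np.float64(5.6), 'eef_pos': array([0.485 , 0.0304, 0.0946]), 'contact_force': array([-0.3287,  0.6585, -0.0736])}
```

View pics/side2.png

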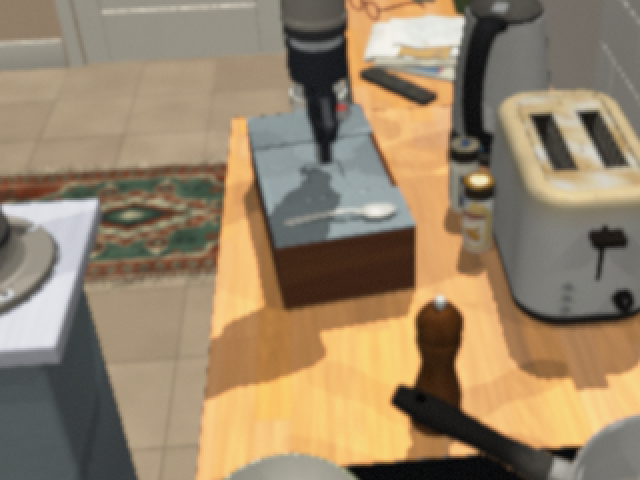

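The side view shows the fingertip at (325,160) over the outline. There is still no contact force and the drawer is shut, so I'll keep going down in small steps while watching the force.

Request:
apply_moves(deltas=[[1, [0, 0, 0.005], 0], [1, [0, 0, 0.01], 0], [1, [0, 0, 0.01], 0], [1, [0, 0, 0.01], 0]])

```text
t: 6.05
eef_pos: [0.485, 0.0305, 0.0925]
tool_rot: [-0.0, -0.072, 0.997, 0.0]
contact_force: [0.3, 0.0, 0.1]
gripper_width: -0.0
grasp_force: 0.0
```

Request:
apply_moves(deltas=[[1, [0, 0, 0.005], 0], [1, [0, 0, 0.01], 0], [1, [0, 0, 0.01], 0], [1, [0, 0, 0.01], 0]])

```text
t: 6.45
eef_pos: [0.485, 0.0305, 0.0906]
tool_rot: [-0.0, -0.072, 0.997, 0.0]
contact_force: [0.2, 0.0, 0.1]
gripper_width: 0.0
grasp_force: 0.0
```

Run:
```python
from h import *
from station import bot
o=bot.get_obs();print({k:np.round(o[k],4) for k in("t","eef_pos","contact_force","joint_torque")})
p=bot.read_camera("side");q=bot.read_camera("top")
c=cv2.resize(p["color"][150:260,230:340,::-1],None,fx=5,fy=5,interpolation=cv2.INTER_CUBIC)
np.savez("pics/side3.npz",**p)
cv2.imwrite("pics/side3.png",c)
P=np.linalg.inv(p["pose"])@[*o["eef_pos"],1];u=p["intrinsics"]@P[:3];u=u[:2]/u[2];print("tcp px",u,"crop",(u-[230,150])*5)
```

```text
{'t': np.float64(6.45), 'eef_pos': array([0.485 , 0.0305, 0.0906]), 'contact_force': array([0.1712, 0.0103, 0.064 ]), 'joint_torque': array([-7.00000e-04, -4.11239e+01,  3.12330e+00, -1.99577e+01,
        7.60000e-03, -1.00000e-04,  1.10000e-03])}
tcp px [282.51120109 208.85184863] crop [262.55600543 294.25924317]
```

View pics/side3.png

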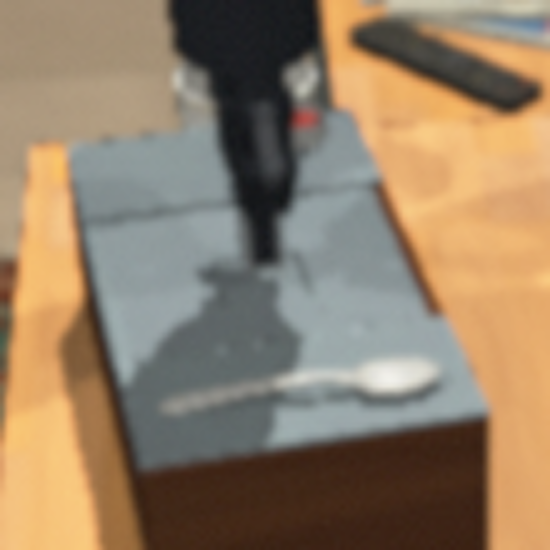

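The crop shows the fingertip ending near (263,262), above the predicted TCP pixel at (262,294). The tip is therefore probably still hovering over the button. I'll continue down gently, with force checks.

Request:
apply_moves(deltas=[[1, [0, 0, 0.005], 0], [1, [0, 0, 0.01], 0], [1, [0, 0, 0.015], 0], [1, [0, 0, 0.015], 0], [1, [0, 0, 0.015], 0]])

```text
t: 7.05
eef_pos: [0.485, 0.0304, 0.0875]
tool_rot: [-0.0, -0.072, 0.997, -0.0]
contact_force: [-0.1, -0.6, 0.4]
gripper_width: 0.001
grasp_force: 0.0
```

Request:
apply_moves(deltas=[[1, [0, 0, 0.005], 0], [1, [0, 0, 0.01], 0], [1, [0, 0, 0.01], 0], [1, [0, 0, 0.01], 0]])

```text
t: 7.45
eef_pos: [0.485, 0.0305, 0.0855]
tool_rot: [-0.0, -0.072, 0.997, 0.0]
contact_force: [0.3, -0.8, -0.1]
gripper_width: 0.0
grasp_force: 0.0
```

Request:
apply_moves(deltas=[[1, [0, 0, 0.005], 0], [1, [0, 0, 0.01], 0], [1, [0, 0, 0.01], 0], [1, [0, 0, 0.01], 0]])

```text
t: 7.85
eef_pos: [0.485, 0.0305, 0.0835]
tool_rot: [-0.0, -0.072, 0.997, 0.0]
contact_force: [-0.9, -0.6, 0.8]
gripper_width: -0.003
grasp_force: 0.0
```

Request:
apply_moves(deltas=[[1, [0, 0, 0.005], 0], [1, [0, 0, 0.01], 0], [1, [0, 0, 0.01], 0], [1, [0, 0, 0.01], 0]])

```text
t: 8.25
eef_pos: [0.485, 0.0305, 0.0816]
tool_rot: [-0.0, -0.072, 0.997, 0.0]
contact_force: [-0.5, -0.3, 0.3]
gripper_width: 0.003
grasp_force: 0.0
```

Request:
apply_moves(deltas=[[1, [0, 0, 0.005], 0], [1, [0, 0, 0.01], 0], [1, [0, 0, 0.01], 0], [1, [0, 0, 0.01], 0]])

```text
t: 8.65
eef_pos: [0.4851, 0.0305, 0.0796]
tool_rot: [0.0, -0.072, 0.997, 0.0]
contact_force: [-0.3, 0.5, -0.0]
gripper_width: -0.001
grasp_force: 0.1
```

Run:
```python
from h import *
from station import bot
o=bot.get_obs();print({k:np.round(o[k],4) for k in("t","eef_pos","contact_force","joint_torque")})
p=bot.read_camera("side");q=bot.read_camera("top")
c=cv2.resize(p["color"][150:260,230:340,::-1],None,fx=5,fy=5,interpolation=cv2.INTER_CUBIC)
cv2.imwrite("pics/side4.png",c)
for r in(p,q):
    for t in("capsule_box","drawer","release"): print(t,[(np.round(d["point"],3),round(d["confidence"],2)) for d in bot.look_for(r,t)[:2]])
```

```text
{'t': np.float64(8.65), 'eef_pos': array([0.4851, 0.0305, 0.0796]), 'contact_force': array([-0.325 ,  0.5356, -0.0453]), 'joint_torque': array([ 1.84000e-02, -4.16211e+01,  3.23500e+00, -1.91849e+01,
        1.39000e-02,  2.88000e-02,  9.00000e-04])}
capsule_box [(array([ 0.489, -0.107,  0.096]), 0.63)]
drawer [(array([ 0.399, -0.004,  0.054]), 0.57)]
release [(array([0.475, 0.023, 0.102]), 0.56)]
capsule_box [(array([ 0.486, -0.058,  0.105]), 0.7)]
drawer []
release [(array([ 0.404, -0.028,  0.058]), 0.41)]
```

View pics/side4.png

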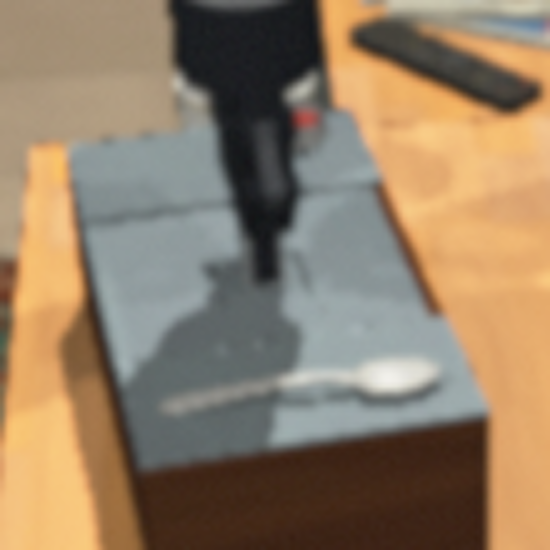

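The tip has moved down to about (265,282), over the button's middle. There is still no force, so contact should be only a few mm away.

Request:
apply_moves(deltas=[[1, [0, 0, 0.005], 0], [1, [0, 0, 0.01], 0], [1, [0, 0, 0.01], 0], [1, [0, 0, 0.01], 0]])

```text
t: 9.45
eef_pos: [0.4851, 0.0305, 0.0776]
tool_rot: [0.0, -0.072, 0.997, 0.0]
contact_force: [-0.5, -0.5, 2.7]
gripper_width: 0.005
grasp_force: 1.5
```

Request:
apply_moves(deltas=[[1, [0, 0, 0.005], 0], [1, [0, 0, 0.01], 0], [1, [0, 0, 0.01], 0], [1, [0, 0, 0.01], 0]])

```text
t: 9.85
eef_pos: [0.4851, 0.0305, 0.0756]
tool_rot: [0.0, -0.072, 0.997, 0.0]
contact_force: [-0.6, -0.7, 4.0]
gripper_width: 0.001
grasp_force: 1.9
```

The contact is springy: 2.7 N, then 4.0 N, so this is the button. About 1.5 mm more should release the catch.

Request:
apply_moves(deltas=[[1, [0, 0, 0.003], 0], [1, [0, 0, 0.006], 0], [1, [0, 0, 0.008], 0], [1, [0, 0, 0.008], 0], [1, [0, 0, 0.008], 0]])

```text
t: 10.35
eef_pos: [0.4852, 0.0305, 0.0741]
tool_rot: [0.0, -0.072, 0.997, 0.0]
contact_force: [-0.8, 0.6, 4.4]
gripper_width: -0.0
grasp_force: 2.4
```

Run:
```python
from h import *
from station import bot
o=bot.get_obs();print({k:np.round(o[k],4) for k in("t","eef_pos","contact_force")})
p=bot.read_camera("side");print([(np.round(d["point"],3),round(d["confidence"],2)) for d in bot.look_for(p,"drawer")[:2]])
cv2.imwrite("pics/side5.png",p["color"][120:300,200:380,::-1].repeat(3,0).repeat(3,1))
```

```text
{'t': np.float64(10.35), 'eef_pos': array([0.4852, 0.0305, 0.0741]), 'contact_force': array([-0.8244,  0.6169,  4.3686])}
[(array([ 0.385, -0.022,  0.049]), 0.93)]
```

View pics/side5.png

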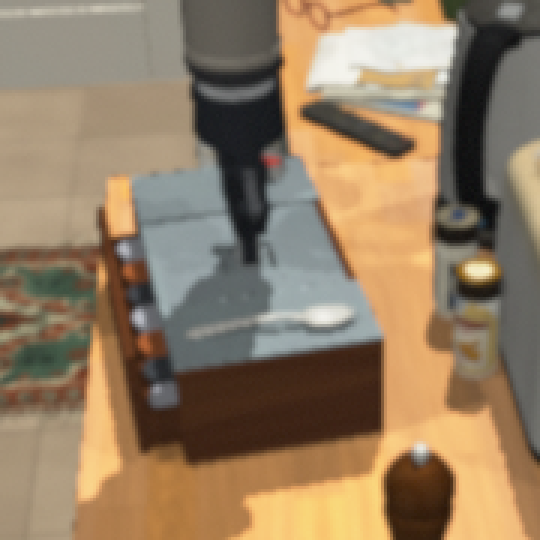

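The drawer is springing out, with its front at (125,300) and capsules visible. I'll raise the tool straight up.

Request:
apply_moves(deltas=[[1, [0, 0, -0.02], 0], [1, [0, 0, -0.06], 0], [1, [0, 0, -0.14], 0], [1, [0, 0, -0.26], 0], [1, [0, 0, -0.4], 0], [1, [0, 0, -0.52], 0], [1, [0, 0, -0.6], 0], [1, [0, 0, -0.64], 0], [1, [0, 0, -0.65], 0], [1, [0, 0, -0.65], 0], [1, [0, 0, -0.65], 0]])

```text
t: 11.55
eef_pos: [0.4843, 0.0304, 0.203]
tool_rot: [-0.001, -0.072, 0.997, -0.0]
contact_force: [0.0, -0.0, -0.3]
gripper_width: 0.003
grasp_force: 0.0
```

Request:
apply_moves(deltas=[[1, [0, 0, 0], 0], [1, [0, 0, 0], 0], [1, [0, 0, 0], 0], [1, [0, 0, 0], 0], [1, [0, 0, 0], 0], [1, [0, 0, 0], 0], [1, [0, 0, 0], 0], [1, [0, 0, 0], 0], [1, [0, 0, 0], 0], [1, [0, 0, 0], 0], [1, [0, 0, 0], 0], [1, [0, 0, 0], 0]])

```text
t: 12.75
eef_pos: [0.485, 0.0304, 0.204]
tool_rot: [0.0, -0.072, 0.997, 0.0]
contact_force: [0.5, 0.3, -0.6]
gripper_width: 0.004
grasp_force: 0.0
```

Run:
```python
from station import bot
import cv2,numpy as np
p=bot.read_camera("side");print([(np.round(d["point"],3),round(d["confidence"],2)) for d in bot.look_for(p,"drawer")[:2]],bot.get_obs()["contact_force"])
cv2.imwrite("pics/side6.png",p["color"][120:300,200:380,::-1].repeat(3,0).repeat(3,1))
```

```text
[(array([ 0.428, -0.48 ,  0.037]), 0.63), (array([ 0.372, -0.015,  0.05 ]), 0.56)] [-0.0923106   0.21025753  0.27466517]
```

View pics/side6.png

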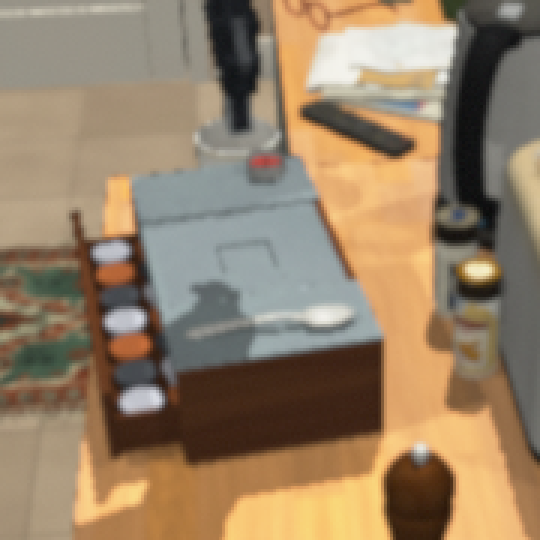

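The drawer is fully out, with its capsules showing at (80–180, 240–450). The button outline is back up at (248,258), and the spoon and tealight have not moved.

```bash
python3 -c "
from station import bot
print(bot.hand_in())"
```

```text
the job is handed in; nothing more can be done
None
```

The drawer sprang fully out when the button was pressed, the button came back up, the gripper is clear above the box with nothing else visibly moved, and the job is handed in (about 13 s of the 64 s used).

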